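# Slide the wooden case down the wet-varnished lane

## Robot

A 6-joint arm with a two-finger parallel gripper is mounted at the origin on the work surface. World frame = base frame: x ahead of the robot, y to its left, z up, the work surface at z = 0. Lengths are in mm, angles in rad, forces in N, time in s.
With the tool pointing down it reaches from about 250 to 775 mm from the base axis. Payload 4 kg.
Tool frame: the origin (TCP) lies on the mounting face of the last link; the fingertips stand 199 mm ahead of it and the grasp point (between the pads) lies robot.tcp_to_grasp ahead of it (robot.tcp_to_grasp is the distance from the TCP to the grasp point, in mm); z points along the fingers, y is the line along which they close (so a half turn about z gives the same grasp; the last joint's range is limited). The gripper opens to 94 mm and grips with 3 to 60 N. Pads are 16 mm wide; open, the fingers measure 119 mm over their backs; the gripper's body (75 mm by 177 mm) begins 78 mm behind the grasp point.
Start: joints at [-1.309, 0.087, 1.371, -0, 1.684, -0.103], TCP at [196.213, -513.81, 404.706] pointing down, gripper open.
Joint ranges: [-3.1, 3.1], [-0.76, 2.03], [0.27, 2.55], [-1.08, 4.22], [0.17, 2.65], [-2.57, 2.57]. Speed limits (rad/s): [2.79, 2.79, 3.14, 3.14, 3.14, 3.14].

## Interface

Orientations are given as a rotation vector (axis times angle).
In Python, from plant import robot, ik, read_camera, get_calibration, job_done, search_frame gives the robot as it stands. The module is installed in compiled form; this text tells all that it offers. Calls block until the motion is done:
- robot.reach(position, orientation): joint-space move of the TCP to a pose.
- robot.line_to(position, orientation=None, max_speed=150): straight line of the TCP; orientation=None keeps the orientation; max_speed is the mean speed in mm/s.
- robot.set_joints(angles): joint-space move.
- robot.grip(opening, squeeze=None): finger opening in mm; squeeze is the grip in N (None keeps the last); returns when the fingers have stopped.
- robot.hold(seconds).
- ik(position, orientation): joint angles nearest the present ones, or None.
- read_camera(name): name is "scene" or "top" or "wrist"; returns the picture (384x512x3 uint8, blue, green, red); there is no depth.
- get_calibration(name): a dict with "fovy" (degrees; the focal length in pixels is half the picture's height over the tangent of half this angle, whatever the lens; pixels are square), "cx", "cy" (the principal point, pixels), "R" (3x3) and "t" (3): a world point X has camera coordinates R X + t. Camera axes: x right, y down, z forward; pixel columns grow to the right and rows downward; lengths in mm; the calibration is good to about 2 mm. A picture is of the moment at which its call begins: read the wrist's pose just before it. get_calibration takes no time and is no camera call; for the wrist camera it gives the pose at the moment of the call.
A pose or a line that the arm cannot do raises robot.MotionError and nothing moves.
- job_done(): hands the job in; it is judged then, once.
Trained networks look in the newest picture that a camera, given by its name, has taken for a name from the list of things; names that differ only in an ending like _2 or _b are one class to them, and where a whole thing is asked for, a point or a joint stands for the part that bears it (a point fixed in the world has none). Each returns a list of dicts, best first, with "score" (0 to 1); they miss things now and then, are a little off and sometimes report something else, mostly with a low value. They report only what shows in the picture. A call takes as long as a camera call. They do not tell look-alikes from the thing itself.
- search_frame(camera, query): "centre" ([x, y, z] in mm, in world coordinates, good to about 4 mm: the middle of the surface that is visible of it).
Readings, each from a call of its own:
- robot.current_time_s(): time.
- robot.current_joint_positions(): joint angles.
- robot.current_qvel(): joint speeds.
- robot.current_joint_efforts(): joint torques, N m.
- robot.current_tcp_pos(): TCP position.
- robot.current_eef_rot(): TCP orientation.
- robot.current_force(): force on the tool from outside, world axes, zero at the start.
- robot.current_moment(): the same for the moment, N m.
- robot.current_opening(): finger opening in mm.
- robot.current_gripper_force(): force on a finger pad.
Only numpy, scipy, OpenCV 4.12 (cv2) and the standard library are available. Lean on these libraries where they do the work, as an engineer would, in place of code of your own. Each camera call takes 0.05 s, during which the arm holds its last target. There are 200 camera calls.

## Task

Push the dark wooden case along the board and down the lane between the two rails until it sits square against the stop block at the lane's end. The rails are freshly varnished and still wet, so neither the case nor the robot may touch them, though the case starts askew. Only push the case, never lift or tip it, and leave the other things on the bench where they are.

Things in the scene. Friction and masses are not known exactly. Their poses are not given: they have to be found in the camera images.
- case: Closed dark wooden case with finger-jointed corners, a plain box 120 mm long (its x) by 100 mm wide (its y) by 60 mm high, 0.3 to 0.65 kg, standing loose on the open part of the board in front of the lane, askew and off the lane's line. Too wide to grip. Origin: centre of its underside. Its x axis points roughly down the lane and should end up parallel to the board's x. It slides when pushed with some 2 to 6 N.
- board: Fixed plywood board lying on the bench, 540 mm long (its x) by 280 mm wide (its y), 12 mm thick. Origin: centre of its underside, at bench height; z up; x points down the lane, from the open part to the stop; the lane's centre line is the line y = 0. The lane between the rails is 126 mm wide (rail inner faces at y = +63 and -63 mm) and runs from x = -40 mm (mouth) to x = 240 mm (stop face). From x = -270 to -40 mm the board is open and clear but for the case.
- rail_left: One of two straight wooden rails fixed on the board, 280 mm long, 20 mm wide, 20 mm high (top 32 mm above the bench), wet with varnish: nothing may touch it. Origin: centre of its underside; x runs along its length. This one stands at y = +63 to +83 mm on the board.
- rail_right: One of two straight wooden rails fixed on the board, 280 mm long, 20 mm wide, 20 mm high (top 32 mm above the bench), wet with varnish: nothing may touch it. Origin: centre of its underside; x runs along its length. This one stands at y = -63 to -83 mm on the board.
- mouth (a point): Middle of the lane's open end, on the board's top face (12 mm above the bench).
- stop (a point): Foot of the middle of the stop block's face that looks into the lane, on the board's top face. The stop block is pale wood, fixed, 40 mm high, 30 mm thick, across the whole lane. The case against it has its origin 60 mm before this point.
- weight: Small brass weight, 32 mm across, 45 mm tall, standing on the board outside one rail. To be left alone. Origin: centre of its underside.
- jar: Small amber glass jar with steel cap, 34 mm across, 50 mm tall, standing on the board outside the other rail. To be left alone. Origin: centre of its underside.
- offcut: Pale wood offcut, 50 x 30 x 25 mm, lying on the board outside a rail. To be left alone. Origin: centre of its underside.
- glue: White glue bottle, 60 mm across, 170 mm tall, standing on the bench beyond the board. To be left alone. Origin: centre of its underside.
- tape: Roll of tape lying flat on the bench, 90 mm across, 24 mm high. To be left alone. Origin: centre of its underside.
- parts_case: Flat clear plastic parts case on the bench, 160 x 100 x 30 mm. To be left alone. Origin: centre of its underside.
- tub: Yellow plastic tub standing on the bench, 66 mm across, 70 mm tall. To be left alone. Origin: centre of its underside.
Not all that is in view belongs to the job. What is meant by the case is not green or white, and is the larger of those in its own colour.

How it is judged (in metres and radians):
On the way:
1. the whole case is inside the lane, between the rails (x of case in the frame of board above 0.03 m and y of case in the frame of board between -0.015 and 0.015 m), for 0.05 s.
At the end, for the whole second after the job is handed in: The case stands flat and still on the board between the rails, its centre within 7 mm of where it is when square against the stop, and its x axis within 0.08 rad of the lane's (x of case in the frame of board above 0.173 m and y of case in the frame of board between -0.015 and 0.015 m and angle between the x axis of case and the x axis of board, either way round below 0.08 rad and angle between case's own z axis and vertical below 0.05 rad and height (world z) of case below 0.016 m and linear speed of case below 0.01 m/s); the robot touches nothing.
It fails at once if the left rail is touched (by anything) (contact force between rail_left and anything else above 0.1 N).
It fails at once if the right rail is touched (by anything) (contact force between rail_right and anything else above 0.1 N).
It fails at once if the case is lifted (more than 8 mm off the board) (height (world z) of case above 0.02 m).
It fails at once if the case is tipped (more than 0.15 rad) (angle between case's own z axis and vertical above 0.15 rad).
It fails at once if one of the other things is moved (more than 15 mm) (distance of any of weight, jar, offcut, glue, tape, parts_case, tub from where it was at the start of the episode above 0.015 m).
It also fails if it takes over 64 s, if anything falls off the work surface, if the arm or the gripper's body presses on something with over 40 N, if the wrist force passes 120 N, or if a joint passes its speed limit or range.

## Working session

There is one attempt and no reset: what is moved stays moved. The work goes in short steps, each a Python script; the robot and the scene stay as the last script left them, time stands still between calls to the robot, and variables do not carry over. Pictures are saved under pics/ and viewed, at most 10 in all, crops included, and the job is handed in when it is done.

```bash
mkdir -p pics; python3 - <<'E'
from plant import *
import cv2
for c in ("scene","top"):
    cv2.imwrite(f"pics/{c}0.png",read_camera(c))
    k=get_calibration(c); print(c,k)
for q in ("case","board","rail_left","rail_right","weight","jar","offcut"):
    for c in ("top","scene"):
        print(q,c,[(round(d["score"],2),[round(float(v)) for v in d["centre"]]) for d in search_frame(c,q)][:3])
print(robot.tcp_to_grasp,robot.current_eef_rot(),robot.current_time_s())
E
```

```text
scene {'fovy': 50.8520446953051, 'cx': 250.605552431914, 'cy': 191.50714251642165, 'R': array([[-0.1272128 ,  0.99187455,  0.00133483],
       [ 0.74784468,  0.09679863, -0.65677878],
       [-0.65157137, -0.08255243, -0.75408213]]), 't': array([  78.6425312 , -362.44861642, 1529.73794525])}
top {'fovy': 43.71310768549462, 'cx': 252.55838252919503, 'cy': 195.02782466870383, 'R': array([[-0.08212237, -0.99662012, -0.00206256],
       [-0.9764467 ,  0.08087403, -0.20002808],
       [ 0.19951882, -0.0144128 , -0.97978799]]), 't': array([  35.07326476,  556.278088  , 1416.17780924])}
case top [(0.85, [282, 221, 43]), (0.81, [505, 116, 72]), (0.58, [764, 186, 46])]
case scene [(0.88, [305, 219, 39]), (0.78, [654, 337, 59]), (0.68, [544, 119, 72])]
board top [(0.71, [519, -55, 11])]
board scene [(0.74, [560, -60, 11])]
rail_left top [(0.61, [595, -135, 30])]
rail_left scene [(0.69, [607, -136, 30])]
rail_right top [(0.86, [450, -136, 28])]
rail_right scene [(0.85, [462, -138, 29]), (0.58, [807, 38, 108])]
weight top [(0.65, [628, -66, 40]), (0.64, [516, -56, 9])]
weight scene []
jar top [(0.66, [410, -164, 58])]
jar scene [(0.71, [422, -168, 51])]
offcut top [(0.66, [638, -188, 35])]
offcut scene [(0.7, [649, -188, 37])]
180.4 [3.08928021e+00 5.69799900e-01 3.76798725e-05] 0.8
```

View pics/top0.png

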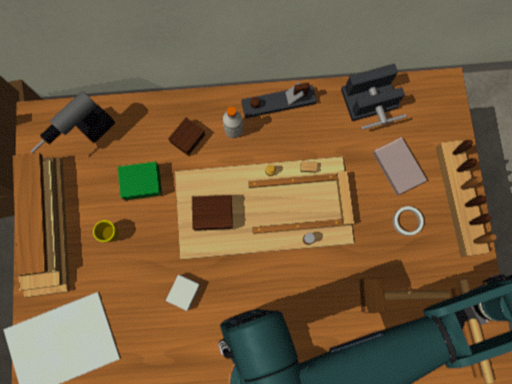

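View pics/scene0.png

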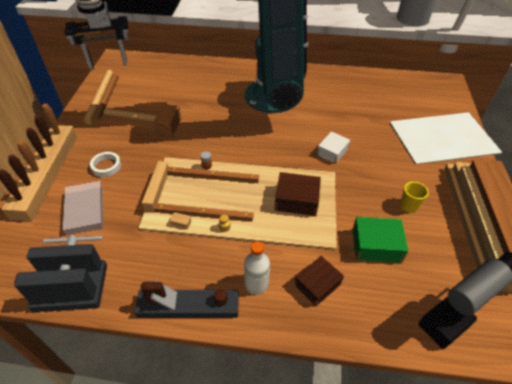

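The case is the dark brown box on the board at about (212,212) in the top view; the smaller dark box at (187,136) is the decoy. The lane runs to the right, along world -y. Next I'll look closer with the wrist camera.

```bash
cat > h.py <<'E'
from plant import *
import numpy as np, cv2
from scipy.spatial.transform import Rotation as Rn
def down(a):  # tool x along world heading a, tool z down
    c,s=np.cos(a),np.sin(a)
    return Rn.from_matrix(np.array([[c,s,0],[s,-c,0],[0,0,-1]])).as_rotvec()
def proj(k,P):
    f=192/np.tan(np.radians(k["fovy"]/2)); q=np.atleast_2d(P)@np.array(k["R"]).T+k["t"]
    return q[:,:2]/q[:,2:]*f+[k["cx"],k["cy"]]
def back(k,uv,z):
    f=192/np.tan(np.radians(k["fovy"]/2)); uv=np.atleast_2d(uv)
    R,t=np.array(k["R"]),np.array(k["t"]); d=np.c_[(uv-[k["cx"],k["cy"]])/f,np.ones(len(uv))]@R
    c=-R.T@t; return c+d*((z-c[2])/d[:,2])[:,None]
E
python3 - <<'E'
from h import *
for a in (-np.pi/2,np.pi/2,0,np.pi):
    for p in ([500,190,260],[500,30,500],[520,-80,260]): 
        j=ik(p,down(a)); print(a,p,None if j is None else np.round(j,2))
a=-np.pi/2
for p in ([480,60,520],[480,60,450],[480,60,400]):
    try: robot.reach(p,down(a)); print(p); break
    except robot.MotionError as e: print(e)
k=get_calibration("wrist"); im=read_camera("wrist"); cv2.imwrite("pics/w1.png",im)
np.save("w1.npy",k,allow_pickle=True); print(k,robot.current_time_s())
E
```

```text
-1.5707963267948966 [500, 190, 260] None
-1.5707963267948966 [500, 30, 500] None
-1.5707963267948966 [520, -80, 260] None
1.5707963267948966 [500, 190, 260] [ 0.26  0.13  1.62 -0.    1.4   0.26]
1.5707963267948966 [500, 30, 500] [-0.05 -0.02  1.3  -0.    1.87 -0.05]
1.5707963267948966 [520, -80, 260] [-0.26  0.11  1.64 -0.    1.39 -0.26]
0 [500, 190, 260] [ 0.26  0.13  1.62 -0.    1.4   1.83]
0 [500, 30, 500] [-0.05 -0.02  1.3  -0.    1.87  1.52]
0 [520, -80, 260] [-0.26  0.11  1.64 -0.    1.39  1.31]
3.141592653589793 [500, 190, 260] [ 0.26  0.13  1.62 -0.    1.4  -1.31]
3.141592653589793 [500, 30, 500] [-0.05 -0.02  1.3  -0.    1.87 -1.62]
3.141592653589793 [520, -80, 260] [-0.26  0.11  1.64  0.    1.39 -1.83]
the arm cannot take that pose within its joint ranges
the arm cannot take that pose within its joint ranges
the arm cannot take that pose within its joint ranges
{'fovy': 69.86567230900897, 'cx': 259.9321909842904, 'cy': 193.16964195625866, 'R': array([[ 3.55791447e-01, -9.34565358e-01,  1.94232620e-04],
       [-9.06580836e-01, -3.45087174e-01,  2.42952732e-01],
       [-2.26988180e-01, -8.66165917e-02, -9.70038109e-01]]), 't': array([-549.55813744,  -24.75933598,  390.80703431])} 0.85
```

View pics/w1.png

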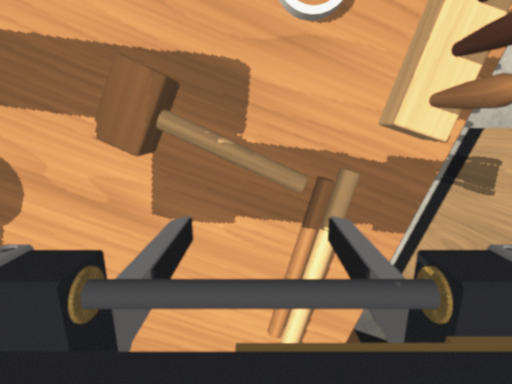

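The wrist view shows only the bench, since the arm has not moved. The tool x heading of +90° is the reachable one, so I'll move there and look again.

```bash
python3 - <<'E'
from h import *
for z in (560,520,480,430):
    try: robot.reach([500,-60,z],down(np.pi/2)); print(z); break
    except robot.MotionError as e: print(z,e)
k=get_calibration("wrist"); im=read_camera("wrist"); cv2.imwrite("pics/w2.png",im)
np.save("w2.npy",k,allow_pickle=True); print(-np.array(k["R"]).T@k["t"],robot.current_time_s())
E
```

```text
560
[500.13566972   9.9158567  539.95391465] 2.9417
```

View pics/w2.png

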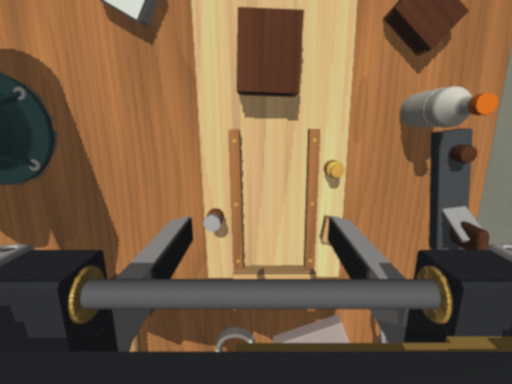

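The wrist view shows the case at u 238-302, v 8-97, the rails at u≈235 and u≈313 for v 130-270, and the stop at v≈270. I'll fit the board and case poses by matching projected box silhouettes to the image masks.

```bash
cat >> h.py <<'E'
from scipy.optimize import minimize
S=4
def box(pose,off,size,z0):  # corners of a box at off in frame pose (x,y,yaw)
    c,s=np.cos(pose[2]),np.sin(pose[2]); P=[]
    for i in (-.5,.5):
        for j in (-.5,.5):
            for h in (0,1):
                x,y=off[0]+i*size[0],off[1]+j*size[1]
                P.append([pose[0]+c*x-s*y,pose[1]+s*x+c*y,z0+h*size[2]])
    return np.array(P)
def sil(k,pose,boxes,shape):
    m=np.zeros((shape[0]*S,shape[1]*S),np.uint8)
    for off,size,z0 in boxes:
        h=cv2.convexHull(((proj(k,box(pose,off,size,z0))+.5)*S*16).astype(np.float32)).astype(np.int32)
        cv2.fillPoly(m,[h],1,shift=4)
    return m
RAILS=[((100,73),(280,20,20),12),((100,-73),(280,20,20),12)]
CASE=[((0,0),(120,100,60),12)]
def fit(k,mask,boxes,p0,roi):
    u0,v0,u1,v1=[S*r for r in roi]
    M=cv2.resize(mask.astype(np.float32),None,fx=S,fy=S,interpolation=cv2.INTER_LINEAR)[v0:v1,u0:u1]>.5
    def cost(d):
        p=[p0[0]+d[0],p0[1]+d[1],p0[2]+d[2]/60]
        m=sil(k,p,boxes,mask.shape)[v0:v1,u0:u1]>0
        return 1-(m&M).sum()/max(1,(m|M).sum())
    best=min((minimize(cost,s,method="Nelder-Mead",options=dict(initial_simplex=np.array(s)+np.vstack([[0,0,0],np.eye(3)*st]),xatol=.02,fatol=1e-5))
        for s in ([0,0,0],[0,0,6.],[0,0,-6.]) for st in (8,-6)),key=lambda r:r.fun)
    d=best.x; return np.array([p0[0]+d[0],p0[1]+d[1],p0[2]+d[2]/60]),best.fun
def rel(c,b):
    d=c[:2]-b[:2]; cs,s=np.cos(b[2]),np.sin(b[2])
    return np.array([cs*d[0]+s*d[1],-s*d[0]+cs*d[1],c[2]-b[2]])
E
python3 - <<'E'
from h import *
k=np.load("w2.npy",allow_pickle=True).item(); im=cv2.imread("pics/w2.png")
h=cv2.cvtColor(im,cv2.COLOR_BGR2HSV)
for v,u in ((50,270),(92,270),(180,235),(180,313),(180,275),(180,228),(180,322)): print(v,u,im[v,u],h[v,u])
print(proj(k,[[523,-36,12]]))
b0=np.array([523,-36,-np.pi/2]); c0=np.array([520,116,-np.pi/2])
V=h[...,2]
cm=(V<105); rm=(im[...,1].astype(int)<150)
out=im.copy()
for n,m,bx,p0,roi in (("case",cm,CASE,c0,(225,0,318,108)),("rails",rm,RAILS,b0,(222,118,330,208))):
    m=m.astype(np.uint8); p,e=fit(k,m,bx,p0,roi); print(n,p,e)
    s=cv2.resize(sil(k,p,bx,m.shape),None,fx=1/S,fy=1/S,interpolation=cv2.INTER_NEAREST)
    if n=="case": c=p
    else: b=p
    out[...,1]=np.where(cv2.morphologyEx(s,cv2.MORPH_GRADIENT,np.ones((2,2)))>0,255,out[...,1])
    out[...,2]=np.where(cv2.morphologyEx(m,cv2.MORPH_GRADIENT,np.ones((2,2)))>0,255,out[...,2])
print("rel",rel(c,b))
cv2.imwrite("pics/f2.png",cv2.resize(out[0:280,180:370],None,fx=2.1,fy=2.1,interpolation=cv2.INTER_NEAREST))
E
```

```text
50 270 [40 54 88] [  9 139  88]
92 270 [28 37 58] [  9 132  58]
180 235 [ 70 114 169] [ 13 149 169]
180 313 [ 69 112 167] [ 13 150 167]
180 275 [124 177 216] [ 17 109 216]
180 228 [118 171 209] [ 17 111 209]
180 322 [134 193 216] [ 22  97 216]
[[272.26411469 149.12816293]]
case [514.3545575  118.17487824  -1.5963684 ] 0.049704962790083185
rails [525.1441814  -37.78126474  -1.57235699] 0.1506430055596114
rel [-1.55939114e+02 -1.10330052e+01 -2.40114159e-02]
```

View pics/f2.png

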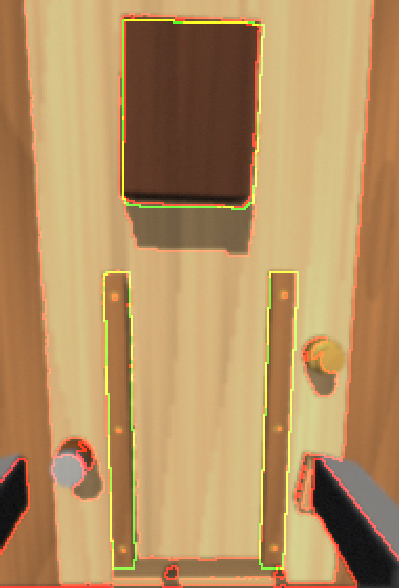

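The green silhouettes overlay the case and both rails well. I'll cross-check with the top camera.

```bash
python3 - <<'E'
from h import *
k=get_calibration("top"); im=cv2.imread("pics/top0.png"); V=im.max(2)
p,e=fit(k,(V<105).astype(np.uint8),CASE,np.array([514,118,-1.6]),(183,188,240,240)); print(p,e)
b,e2=fit(k,(im[...,1]<130).astype(np.uint8),RAILS,np.array([525,-38,-1.57]),(243,172,338,235)); print(b,e2,rel(p,b))
print(im[183,290],im[205,290],im[229,290])
E
```

```text
[515.01873747 114.67593824  -1.60712265] 0.12299083224193352
[526.83635879 -39.95394047  -1.56210219] 0.17469111199681153 [-1.54726777e+02 -1.04728176e+01 -4.50204609e-02]
[ 38  77 121] [ 99 160 192] [ 39  81 124]
```

Both cameras agree: in the board frame the case is at about (-155, -11) mm with a yaw of about -0.03 rad. I'll push its robot-side face square and onto the centre line with two spread fingers, then look again.

```bash
python3 - <<'E'
from h import *
B=np.array([525.5,-38.5,-1.568]); np.save("B.npy",B)
def w(x,y,z): c,s=np.cos(B[2]),np.sin(B[2]); return [B[0]+c*x-s*y,B[1]+s*x+c*y,z]
a=B[2]+np.pi/2
robot.grip(60)
robot.reach(w(-155,-92,330),down(a))
robot.line_to(w(-155,-92,226),max_speed=120)
robot.line_to(w(-155,-72,226),max_speed=40)
for y in np.arange(-70,-57.9,2):
    robot.line_to(w(-155,y,226),max_speed=15); print(y,np.round(robot.current_force(),1))
robot.line_to(w(-155,-85,226),max_speed=60)
robot.line_to(w(-155,-92,330),max_speed=150)
robot.reach([500,-60,560],down(np.pi/2))
k=get_calibration("wrist"); im=read_camera("wrist"); cv2.imwrite("pics/w3.png",im)
c,e=fit(k,(im.max(2)<105).astype(np.uint8),CASE,np.array([525,116,-1.57]),(225,0,322,108))
b,e2=fit(k,(im[...,1]<150).astype(np.uint8),RAILS,B,(222,118,330,208))
print(c,e,b,e2,rel(c,b),robot.current_time_s())
t=read_camera("top");k=get_calibration("top")
c,e=fit(k,(t.max(2)<105).astype(np.uint8),CASE,np.array([525,116,-1.57]),(183,184,240,240)); print(c,e,rel(c,B))
E
```

```text
-70.0 [-4.3 -1.9  2.3]
-68.0 [-0.9 -1.1  0. ]
-66.0 [-2.1 -1.3  0.5]
-64.0 [-0.4 -0.2 -0.7]
-62.0 [-1.6  0.2 -0.9]
-60.0 [-1.8  1.2 -1.1]
-58.0 [-2.8 -0.2 -0.3]
[527.93128345 119.8732948   -1.5683392 ] 0.0912389098384987 [525.58959763 -38.09785894  -1.56640713] 0.1403814875055449 [-1.57959354e+02  3.03502701e+00 -1.93206592e-03] 12.1667
[527.95787021 118.01266149  -1.56764248] 0.06813253534565011 [-1.56505177e+02  2.89552057e+00  3.57515802e-04]
```

View pics/w3.png

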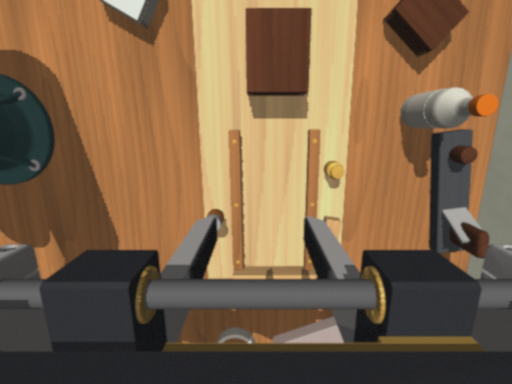

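The case is now square to the lane (yaw ≈0) and 3 mm to the left. I'll push from behind with a slight drift back to centre, stop before the mouth and check.

```bash
cat >> h.py <<'E'
B=np.array([525.5,-38.4,-1.567])
def w(x,y,z): c,s=np.cos(B[2]),np.sin(B[2]); return [B[0]+c*x-s*y,B[1]+s*x+c*y,z]
E
python3 - <<'E'
from h import *
A=B[2]+np.pi
robot.reach(w(-265,3,330),down(A))
robot.line_to(w(-265,3,237),max_speed=120)
robot.line_to(w(-235,3,237),max_speed=50)
for x,y in ((-225,3),(-210,2.3),(-195,1.5),(-175,.3)):
    robot.line_to(w(x,y,237),max_speed=25); print(x,np.round(robot.current_force(),1))
robot.line_to(w(-195,0,237),max_speed=50)
robot.line_to(w(-195,0,330),max_speed=150)
robot.reach([500,-60,560],down(np.pi/2))
k=get_calibration("wrist"); im=read_camera("wrist"); cv2.imwrite("pics/w4.png",im)
c,e=fit(k,(im.max(2)<105).astype(np.uint8),CASE,np.array(w(-105,0,0)[:2]+[B[2]]),(225,0,322,128))
print(c,e,rel(c,B),robot.current_time_s())
t=read_camera("top");k=get_calibration("top")
c,e=fit(k,(t.max(2)<105).astype(np.uint8),CASE,np.array(w(-105,0,0)[:2]+[B[2]]),(190,184,260,240)); print(c,e,rel(c,B))
E
```

```text
-225 [-0.   1.3 -0.7]
-210 [0.7 0.4 0.1]
-195 [-0.3  0.3  1. ]
-175 [-0.5  0.9  0.6]
[524.95287547  64.02117686  -1.56464572] 0.10459583912649717 [-1.02422516e+02 -1.58297267e-01  2.35428068e-03] 20.8417
[523.54769555  54.76057941  -1.68108169] 0.2883761625457727 [-93.16731966  -1.59862322  -0.11408169]
```

View pics/w4.png

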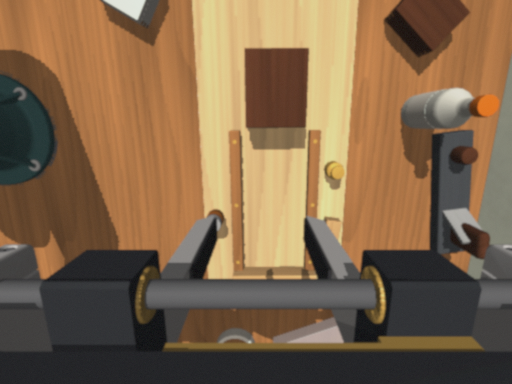

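The case is centred (y≈0, yaw≈0.002) just before the mouth, with u 246-307 lying between the rails at 241 and 309. I'll push into the lane with a check at the middle.

```bash
cat > look.py <<'E'
from h import *
def look(cx,name,ty):
    robot.reach([500,ty,560],down(np.pi/2))
    k=get_calibration("wrist"); im=read_camera("wrist"); cv2.imwrite(f"pics/{name}.png",im)
    p0=np.array(w(cx,0,0)[:2]+[B[2]])
    q=proj(k,box(p0,*CASE[0])); lo=np.maximum(q.min(0)-12,0); hi=np.minimum(q.max(0)+12,[512,384])
    roi=[int(v) for v in (*lo,*hi)]
    c,e=fit(k,(im.max(2)<105).astype(np.uint8),CASE,p0,roi)
    print("roi",roi,"case",rel(c,B),e,robot.current_time_s())
E
python3 - <<'E'
from look import *
A=B[2]+np.pi
robot.reach(w(-205,0,330),down(A))
robot.line_to(w(-205,0,237),max_speed=120)
robot.line_to(w(-178,0,237),max_speed=50)
for x in (-150,-120,-85,-50,-12):
    robot.line_to(w(x,0,237),max_speed=35); print(x,np.round(robot.current_force(),1))
robot.line_to(w(-32,0,237),max_speed=50)
robot.line_to(w(-32,0,330),max_speed=150)
look(60,"w5",-200)
E
```

```text
-150 [-0.5  0.3  0.6]
-120 [-0.8  0.3 -0.4]
-85 [-0.   0.6  0.8]
-50 [-0.7  0.4 -0.9]
-12 [0.8 1.2 0.6]
roi [232, 53, 320, 155] case [6.02711900e+01 2.45986776e+01 2.83909796e-02] 0.45208998844559234 31.7583
```

View pics/w5.png

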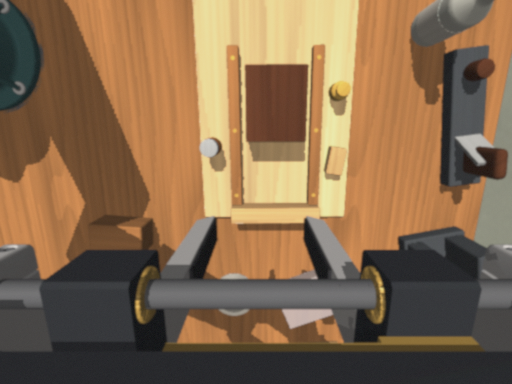

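The fit failed here (error 0.45), but the picture is clear. The case at u 246-307 is centred between the rail inner faces at about 239 and 314, and it is square. I'll push on to the stop, watching the force.

```bash
python3 - <<'E'
from look import *
A=B[2]+np.pi
robot.reach(w(-35,0,330),down(A))
robot.line_to(w(-35,0,237),max_speed=120)
robot.line_to(w(-15,0,237),max_speed=50)
for x in (30,65,98): robot.line_to(w(x,0,237),max_speed=35)
for x in np.arange(100,114.1,1):
    robot.line_to(w(x,0,237),max_speed=12); f=robot.current_force()[1]; print(x,round(float(f),1))
    if f>9: break
x=robot.current_tcp_pos(); print(x)
robot.line_to(w(85,0,237),max_speed=50)
robot.line_to(w(85,0,330),max_speed=150)
look(180,"w6",-250)
E
```

```text
100.0 4.0
101.0 3.7
102.0 4.1
103.0 4.1
104.0 4.6
105.0 4.2
106.0 3.9
107.0 4.8
108.0 5.4
109.0 5.5
110.0 4.7
111.0 7.0
112.0 8.7
113.0 11.8
[ 525.93670452 -149.60931962  237.11564151]
roi [233, 99, 319, 196] case [1.79891823e+02 2.77346666e+01 1.12796006e-01] 0.6483526639249573 44.1917
```

View pics/w6.png

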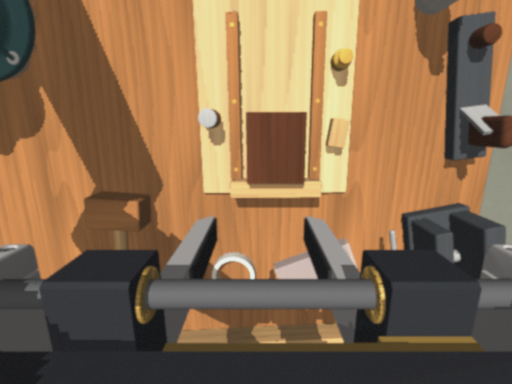

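The force rose to 11.8 N at the stop. The picture shows the case (u 246-306, v 111-186) square against the stop block and centred between the rails, and the arm is clear of everything.

```bash
python3 -c "
from plant import *
print(job_done())"
```

```text
the job is handed in; nothing more can be done
None
```

I pushed the case down the lane until it met the stop block, where the last wrist picture shows it square and centred, clear of both rails with nothing else disturbed; I handed the job in at about 44 s of the 64 s limit, and no verdict was returned.

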